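# Dip the slide carrier and hold it level over the dish

### The arm

A 7-joint arm with a two-finger parallel gripper is mounted at the origin on a cart in front of the work surface, level with it; the furniture and walls round the work are solid. World frame = base frame: x ahead of the robot, y to its left, z up, the work surface at z = 0. Lengths are in m, angles in rad, forces in N, time in s.
With the tool pointing down it reaches from about 0.425 to 0.875 m from the base axis. Payload 4.7 kg.
Tool frame: the origin (TCP) lies midway between the tips of the shut fingers; the grasp point (between the pads) lies 19 mm behind it; z points along the fingers, y is the line along which they close (so a half turn about z gives the same grasp; the last joint's range is limited). The gripper opens to 87 mm and grips with 3 to 60 N. Pads are 19 mm wide; open, the fingers measure 117 mm over their backs; the gripper's body (75 mm by 190 mm) begins 51 mm behind the grasp point.
Start: joints at [-1.188, 0.321, -0.07, 1.45, 0.023, 1.371, -0.057], TCP at [0.234, 0.606, 0.223] pointing down, gripper open.
Joint ranges: [-2.86, 2.86], [-0.3, 2.09], [-1.38, 1.24], [0.06, 2.45], [-1.56, 4.7], [0.09, 2.05], [-2.69, 2.69]. Speed limits (rad/s): [2.57, 2.57, 3.14, 3.14, 3.14, 3.14, 3.14].

### API

Orientations are given as a rotation vector (axis times angle).
In Python, from bench import monitor, cams, workorder gives the robot as it stands.
- The arm moves only by the tool move_arm, never from a script. Its arguments are lists of equal length, an entry for each row: "slide": the shift along the tool's x, y, z in cm, a list of three; "roll": the turn about the tool's z in rad. In form: {"slide": [[dx, dy, dz], ...], "roll": [roll, ...]}. A call has 1 to 20 rows; each row is the pose to reach, as a shift and turn from the pose commanded when the call began, along the tool's axes at that moment; what a row does not reach only later rows make up. A row lasts 1/10 s, in which the tool goes at most 50 mm and 8.59 degrees, less where a joint would pass 70% of its speed; a pose out of reach is approached as far as the arm can. A call with a gripper value outside its range is refused whole. "gripper" is the finger opening in cm, from 0 to 8.7, set as the call begins (left out, the last holds). The fingers move at their own pace and stop on an object; "squeeze" is the grip in N (left out, the last holds). Time passes only in rows, so rows that repeat a pose let the fingers close. It gives the time, the measured TCP pose, the force, the opening and the grip force at its end, in the units of the state.
- monitor.get_state(): the state, without advancing time (a new reading comes with each control period).
- cams.get_image(name): name is "scene" or "top" or "wrist"; returns the picture (400x640x3 uint8, red, green, blue); there is no depth.
- cams.get_calibration(name): a dict with "mtx" (3x3 intrinsics, pixels), "R" (3x3) and "t" (3): a world point X has camera coordinates R X + t. Camera axes: x right, y down, z forward; pixel columns grow to the right and rows downward; lengths in m; the calibration is good to about 2 mm. A picture is of the moment at which its call begins: read the wrist's pose just before it. get_calibration takes no time and is no camera call; for the wrist camera it gives the pose at the moment of the call.
- workorder.close_job(): hands the job in; it is judged then, once.
The state is a dict: "time": time; "joint_positions": joint angles; "qd": joint speeds; "joint_torque": joint torques, N m; "position": TCP position; "tool_rot": TCP orientation; "ft_force": force on the tool from outside, world axes, zero at the start; "torque": the same for the moment, N m; "grip_width": opening from 0.0 (shut) to 1.0 (fully open); "grip_force": force on a finger pad.
Only numpy, scipy, OpenCV 4.12 (cv2) and the standard library are available. Lean on these libraries where they do the work, as an engineer would, in place of code of your own. Each camera call takes 0.05 s, during which the arm holds its last target. There are 200 camera calls.

### The job

Lift the slide carrier off its drain tray by the handle bar and, keeping hold of it, dip it into the open staining dish (not the covered one) until the slides are wholly below the rim. Then raise it out and hold it centred over that dish, its underside about 9 cm above the rim, level and still as if to drain, for at least three seconds, and finish while still holding it there. Never tip it far over or press it hard on the dish, and leave the dish and everything else standing where they are.

Things in the scene. Friction and masses are not known exactly. Their poses are not given: they have to be found in the camera images.
- slide_carrier: rigid grey plastic carrier with five glass slides (part of it) standing in it, loose, 100 to 210 g. Basket 84 (own x) x 38 (own y) mm; slide tops 33 mm above the underside. Two end posts carry a handle bar along own x: 84 long, 10 thick (own y), 16 high. Balances at mid-bar. Origin: centre of the underside, z up. Starts in the drain tray, own x within 15 degrees of the tray's.
- carrier_grip (a point): centre of the carrier's handle bar, 100 mm above the carrier's underside; axes as the carrier's. Pinch here from above, closing along own y.
- drain_tray: shallow open steel tray, fixed to the bench, 150 (own x) x 90 (own y) x 14 mm, walls and floor 4 mm. Origin: centre of the underside, z up.
- staining_dish: open white plastic dish, no lid, loose, 0.7 kg, 118 (own x) x 74 (own y) x 65 mm high (flange 2 to 3 mm more), walls and floor 5 mm; inside 108 x 64 x 60 mm deep, empty. Origin: centre of the underside, z up. The carrier fits with its long side along the dish's long side, either way round.
- dish_rim (a point): centre of the open dish's mouth, at rim height, 65 mm above its underside; axes as the dish's.
- covered_dish: the same white dish with a lid on (fixed to it), loose, 124 x 80 mm over the lid, 83 mm high with the lid's grip; to be left alone. Origin: centre of the underside, z up.
- oil_bottle: small brown bottle with black cap, 31 mm wide, 67 mm high, loose bystander. Origin: centre of the underside.
- tally_counter: grey hand counter, 58 x 60 x 36 mm, loose bystander. Origin: centre of the underside.
- jar_bl: low screw-cap jar, 63 mm wide, 39 mm high, loose bystander. Origin: centre of the underside.
Not all that is in view belongs to the job. Of the things that look like the drain_tray, the larger one is meant.

How it is judged:
By the outcome, as a careful person would: the job done as asked, in the order asked, and still so for the second after the job is handed in, while the arm keeps its last pose, push and grip.
It also fails if it takes over 58 s, if anything falls off the work surface, if the arm or the gripper's body presses on something with over 40 N, if the wrist force passes 120 N, or if a joint passes its speed limit or range.

## Working session

There is one attempt and no reset: what is moved stays moved. The work goes in short steps, Python scripts to look and compute and a tool call to move; the robot and the scene stay as the last step left them, time stands still between calls to the robot, and variables do not carry over. Pictures are saved under pics/ and viewed, at most 10 in all, crops included, and the job is handed in when it is done.

Besides the shell and the picture viewer there is one more tool, called after ">>>" as name([rows], argument=value, ...), one row to a line, values as JSON. move_arm: Moves the arm, as the interface text tells. Its arguments: {"type":"object","properties":{"slide":{"type":"array","items":{"type":"array","items":{"type":"number"}}},"roll":{"type":"array","items":{"type":"number"}},"gripper":{"type":"number"},"squeeze":{"type":"number"}},"required":["slide","roll"]}

```bash
mkdir -p pics; python3 - <<'E'
from bench import monitor, cams
import cv2
s=monitor.get_state();print(s['time'],s['position'],s['tool_rot'],s['grip_width'])
for n in("scene","top"):
    cv2.imwrite(f"pics/{n}0.png",cams.get_image(n)[:,:,::-1]);c=cams.get_calibration(n);print(n,c)
E
```

```text
0.0 [0.23416813 0.60577679 0.22146154] [-5.75881837e-01 -3.08809279e+00  2.93779429e-03] 1.0020386933038452
scene {'mtx': array([[381.41614473,   0.        , 317.4785266 ],
       [  0.        , 381.41614473, 201.72036226],
       [  0.        ,   0.        ,   1.        ]]), 'R': array([[ 0.76146619, -0.64812704,  0.01002856],
       [-0.35950277, -0.43514236, -0.82547495],
       [ 0.53937649,  0.62496597, -0.56434966]]), 't': array([-0.40348017,  0.29030755,  0.94291404])}
top {'mtx': array([[440.10207026,   0.        , 317.82279715],
       [  0.        , 440.10207026, 201.28388785],
       [  0.        ,   0.        ,   1.        ]]), 'R': array([[-0.01793817, -0.99958092, -0.02272013],
       [-0.99040317,  0.02087885, -0.13662226],
       [ 0.13703937,  0.02005134, -0.99036264]]), 't': array([0.05236792, 0.56856663, 1.41500646])}
```

View pics/top0.png

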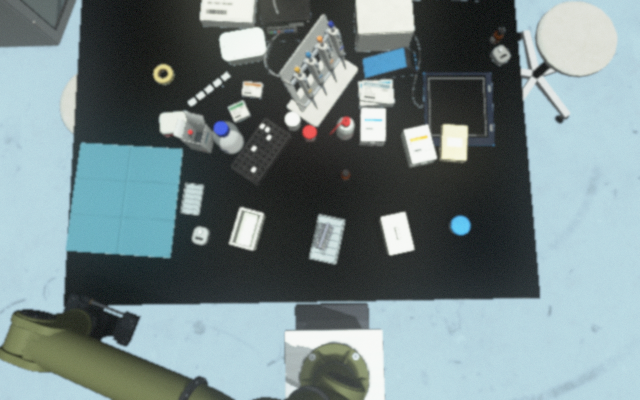

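View pics/scene0.png

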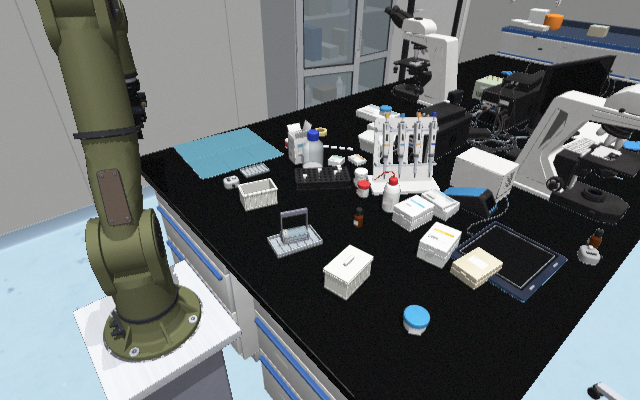

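The top view shows the tray with the carrier at about (327,238), the open dish at (246,229) and the covered dish at (397,233). The scene view confirms this: the handle is at (293,215), the open dish at (258,192) and the covered dish at (348,270).

```bash
cat > h.py <<'E'
import numpy as np, cv2
from bench import monitor, cams
from scipy.spatial.transform import Rotation as Ro
def ray(c,p):
    d=c['R'].T@np.linalg.solve(c['mtx'],[p[0],p[1],1.]); return -c['R'].T@c['t'],d/np.linalg.norm(d)
def plane(c,p,z):
    o,d=ray(c,p); return o+d*(z-o[2])/d[2]
def tri(obs):
    A=np.zeros((3,3));b=np.zeros(3)
    for c,p in obs:
        o,d=ray(c,p);M=np.eye(3)-np.outer(d,d);A+=M;b+=M@o
    return np.linalg.solve(A,b)
def proj(c,X):
    q=c['mtx']@(c['R']@np.asarray(X)+c['t']);return q[:2]/q[2]
def totool(X,s=None):
    s=s or monitor.get_state();return Ro.from_rotvec(s['tool_rot']).as_matrix().T@(np.asarray(X)-s['position'])*100
E
python3 - <<'E'
from h import *
t=cams.get_calibration('top');s=monitor.get_state()
for n,p,z in(('tray',(327,239),.01),('dish',(247,229),.065),('cov',(397,233),.07)): print(n,plane(t,p,z).round(3))
w=cams.get_calibration('wrist');R=Ro.from_rotvec(s['tool_rot']).as_matrix()
print('cam in tool',R.T@(-w['R'].T@w['t']-s['position']),(w['R']@R).round(3),w['mtx'])
print('tool axes',R.round(3)); print(totool(plane(t,(327,239),.3)),totool(plane(t,(247,229),.3)))
E
```

```text
tray [0.446 0.014 0.01 ]
dish [0.48  0.271 0.065]
cov [ 0.458 -0.21   0.07 ]
cam in tool [ 0.07271468 -0.00016403 -0.16135322] [[ 0.001  1.    -0.   ]
 [-0.964  0.001 -0.265]
 [-0.265  0.001  0.964]] [[313.66322285   0.         322.89865525]
 [  0.         313.66322285 198.59405527]
 [  0.           0.           1.        ]]
tool axes [[-0.933  0.36  -0.001]
 [ 0.36   0.933 -0.002]
 [-0.    -0.002 -1.   ]]
[-39.72739517 -48.18653409  -7.75592502] [-34.87287552 -27.02329529  -7.79341945]
```

>>> move_arm([
  [-1,-0.6,-2],
  [-3,-1.8,-4],
  [-6,-3.6,-5],
  [-9.5,-5.6,-5],
  [-13,-7.7,-5],
  [-17,-10,-5],
  [-21,-12.4,-5],
  [-25,-14.8,-5],
  [-29,-17.1,-5],
  [-32.5,-19.2,-5],
  [-35,-20.7,-5],
  [-36.5,-21.6,-5],
  [-36.9,-21.8,-5],
  [-36.9,-21.8,-5],
  [-36.9,-21.8,-5],
], roll=[0,-0.03,-0.07,-0.11,-0.15,-0.19,-0.23,-0.27,-0.31,-0.34,-0.36,-0.37,-0.37,-0.37,-0.37])

```text
time: 1.6
position: [0.4989, 0.2715, 0.2723]
tool_rot: [0.005, -3.141, -0.001]
ft_force: [-0.3, 0.1, 0.0]
grip_width: 0.999
grip_force: 0.0
```

```bash
python3 - <<'E'
from h import *
import pickle
c=cams.get_calibration('wrist');im=cams.get_image('wrist')[:,:,::-1];cv2.imwrite('pics/w1.png',im);pickle.dump(c,open('w1.pkl','wb'))
E
```

```text
(no output)
```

View pics/w1.png

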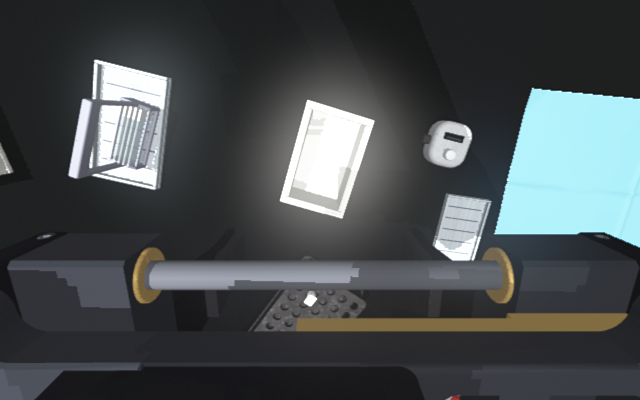

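The wrist view shows the open dish with rim corners near (308,100), (374,121), (343,217) and (281,203). The carrier is at left, with its bar around (82,138). Next I'll move over the carrier for a second view.

>>> move_arm([
  [0,-1,0],
  [0,-3,0],
  [0,-6,0],
  [0,-9.5,0],
  [0,-13,0],
  [0,-16.5,0],
  [0,-19.5,0],
  [0,-21.5,0],
  [0,-22,0],
  [0,-22,0],
  [0,-22,0],
], roll=[0,0,0,0,0,0,0,0,0,0,0])

```text
time: 2.75
position: [0.5, 0.0511, 0.2726]
tool_rot: [-0.004, 3.142, 0.001]
ft_force: [0.2, -0.1, -0.1]
grip_width: 1.005
grip_force: 0.0
```

```bash
python3 - <<'E'
from h import *
import pickle
c=cams.get_calibration('wrist');im=cams.get_image('wrist')[:,:,::-1];cv2.imwrite('pics/w2.png',im);pickle.dump(c,open('w2.pkl','wb'))
E
```

```text
(no output)
```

View pics/w2.png

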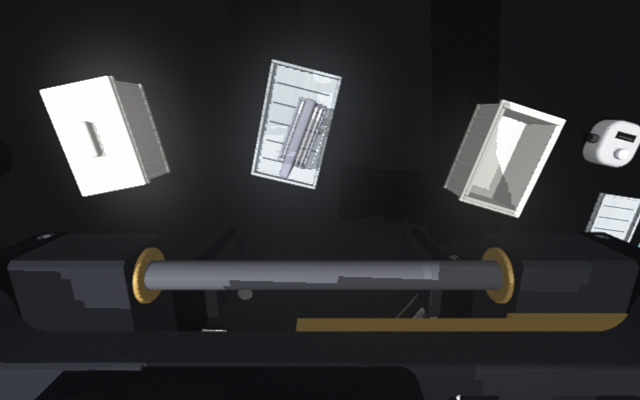

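The second view has the bar running from about (304,98) to (286,178) and the open dish's rim corners near (503,101), (565,120), (518,216) and (461,200). I'll zoom in on both in a single montage.

```bash
python3 - <<'E'
import cv2,numpy as np
a=cv2.imread('pics/w1.png');b=cv2.imread('pics/w2.png')
# crops 100w x 75h.. use 133x150 x3
cr=lambda i,x,y:cv2.resize(i[y:y+140,x:x+130],None,fx=3,fy=3,interpolation=cv2.INTER_CUBIC)[:420]
m=cv2.hconcat([cr(a,55,55),cr(b,230,55)])
cv2.imwrite('pics/m1.png',m)
def dish(im,x0,x1,y0=85,y1=235):
    g=cv2.cvtColor(im,6)[y0:y1,x0:x1]; 
    return g
E
```

```text
(no output)
```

View pics/m1.png

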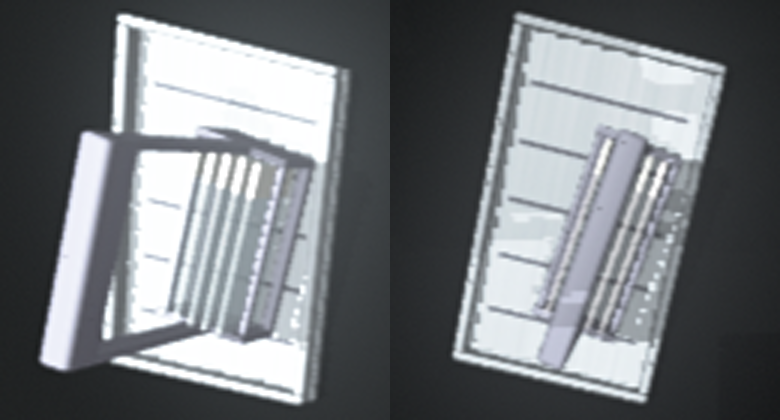

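```bash
python3 - <<'E'
from h import *
import pickle
c1,c2=[pickle.load(open(f'w{i}.pkl','rb')) for i in(1,2)]
T=tri([(c1,(86.8,99.3)),(c2,(310.1,98.5))]);B=tri([(c1,(72.7,176.5)),(c2,(283.4,176.1))])
print('bar',T,B,np.linalg.norm(T-B),(T+B)/2,'yaw',np.degrees(np.arctan2(*(T-B)[[1,0]])))
a=cv2.imread('pics/w1.png');b=cv2.imread('pics/w2.png')
for im,c,r in((a,c1,(265,90,390,232)),(b,c2,(435,90,580,232))):
    g=cv2.cvtColor(im,6)[r[1]:r[3],r[0]:r[2]];m=(g>110).astype(np.uint8)
    k=max(cv2.findContours(m,0,1)[0],key=cv2.contourArea);h=cv2.convexHull(k)
    print(cv2.approxPolyDP(h,3,True)[:,0]+np.array(r[:2]), cv2.boxPoints(cv2.minAreaRect(h))+r[:2])
P1=[(308,100),(374,121),(343,217),(281,203)];P2=[(503,101),(565,120),(518,216),(461,200)]
Q=np.array([tri([(c1,p),(c2,q)]) for p,q in zip(P1,P2)]);print(Q,Q.mean(0))
E
python3 - <<'E'
import cv2
cr=lambda i,x,y:cv2.resize(i[y:y+140,x:x+130],None,fx=3,fy=3,interpolation=cv2.INTER_CUBIC)
cv2.imwrite('pics/m2.png',cv2.hconcat([cr(cv2.imread('pics/w1.png'),265,90),cr(cv2.imread('pics/w2.png'),440,90)]))
E
```

```text
bar [0.41438453 0.03830461 0.10915344] [0.49182525 0.00983806 0.11096557] 0.0825269212083201 [0.45310489 0.02407134 0.11005951] yaw 159.8169995606424
[[307  99]
 [344 106]
 [374 120]
 [376 166]
 [342 218]
 [279 200]
 [286 147]] [[271.05660629 199.30188751]
 [301.20754623  93.77358437]
 [389.43395996 118.98113251]
 [359.28302002 224.50942993]]
[[501 100]
 [565 120]
 [518 217]
 [459 199]] [[458.06896973 199.17242432]
 [503.58621216  92.96552086]
 [565.62069702 119.55172729]
 [520.10345459 225.75863647]]
[[0.41348722 0.25450389 0.06312317]
 [0.43517073 0.33032535 0.06127637]
 [0.55263547 0.29715451 0.05920769]
 [0.53171554 0.22050085 0.06465283]] [0.48325224 0.27562115 0.06206502]
```

View pics/m2.png

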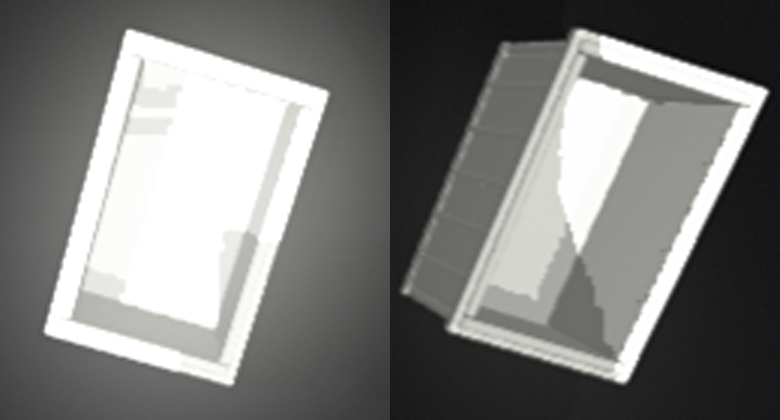

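The montage gives rim corners in w1 at montage pixels (127,29), (329,94), (233,385), (46,331). In w2 they are (576,30), (769,92), (626,383), (452,328).

```bash
python3 - <<'E'
from h import *
import pickle
c1,c2=[pickle.load(open(f'w{i}.pkl','rb')) for i in(1,2)]
f=lambda L,dx:[((x+.5-(390 if dx==440 else 0))/3-.5+dx,(y+.5)/3-.5+90) for x,y in L]
P1=f([(127,29),(329,94),(233,385),(46,331)],265);P2=f([(576,30),(769,92),(626,383),(452,328)],440)
Q=np.array([tri([(c1,p),(c2,q)]) for p,q in zip(P1,P2)]);print(Q,Q.mean(0))
for c,P in((c1,P1),(c2,P2)):
    Z=np.array([plane(c,p,.065) for p in P]);e=lambda i,j:(np.linalg.norm(Z[i]-Z[j]),np.degrees(np.arctan2(*(Z[i]-Z[j])[[1,0]])))
    print(Z.mean(0),e(0,3),e(1,2),e(1,0),e(2,3))
s=monitor.get_state();print(s['position'],Ro.from_rotvec(s['tool_rot']).as_matrix().round(3))
E
```

```text
[[0.41237433 0.2533348  0.06207746]
 [0.43532179 0.33048531 0.06269242]
 [0.55333552 0.29618054 0.0617045 ]
 [0.52919247 0.21937211 0.06460615]] [0.48255603 0.27484319 0.06277014]
[0.482282   0.27474213 0.065     ] (np.float64(0.12218967997730062), np.float64(163.8166069018209)) (np.float64(0.12182641305595174), np.float64(163.71782969889455)) (np.float64(0.08010521359988136), np.float64(73.09384919979057)) (np.float64(0.07989143319464459), np.float64(73.35258348867492))
[0.4822448 0.2734042 0.065    ] (np.float64(0.12033901523926602), np.float64(164.29100567792023)) (np.float64(0.1220066024040306), np.float64(163.4494060191416)) (np.float64(0.08016510688416525), np.float64(73.87296474260418)) (np.float64(0.07840290693091319), np.float64(72.65431830914726))
[0.50003151 0.05134933 0.27249814] [[-1.    -0.003 -0.   ]
 [-0.003  1.     0.   ]
 [ 0.     0.    -1.   ]]
```

>>> move_arm([
  [0.6,-0.4,1],
  [1.8,-1,3],
  [3,-1.7,5.5],
  [4,-2.3,8],
  [4.6,-2.6,10],
  [4.7,-2.7,11.5],
  [4.7,-2.7,13],
  [4.7,-2.7,14.5],
  [4.7,-2.7,16],
  [4.7,-2.7,17.2],
  [4.7,-2.7,18.2],
  [4.7,-2.7,18.7],
  [4.7,-2.7,18.7],
  [4.7,-2.7,18.7],
], roll=[0.05,0.12,0.2,0.27,0.33,0.356,0.356,0.356,0.356,0.356,0.356,0.356,0.356,0.356], gripper=6)

```text
time: 4.2
position: [0.4536, 0.023, 0.0859]
tool_rot: [0.554, 3.092, 0.0]
ft_force: [0.7, -1.0, -0.7]
grip_width: 0.688
grip_force: 0.0
```

>>> move_arm([
  [0,0,0],
  [0,0,0],
  [0,0,0],
  [0,0,0],
  [0,0,0],
  [0,0,0],
  [0,0,0],
  [0,0,0],
  [0,0,0],
  [0,0,0],
], roll=[0,0,0,0,0,0,0,0,0,0], gripper=0, squeeze=30)

```text
time: 5.2
position: [0.4532, 0.0229, 0.0855]
tool_rot: [-0.554, -3.092, -0.0]
ft_force: [0.7, 1.1, -0.6]
grip_width: 0.108
grip_force: 29.9
```

The bar is held at about 9.4 mm opening. Now I'll lift it 15 cm.

>>> move_arm([
  [0,0,-0.2],
  [0,0,-0.7],
  [0,0,-1.5],
  [0,0,-2.8],
  [0,0,-4.3],
  [0,0,-6],
  [0,0,-8],
  [0,0,-10],
  [0,0,-12],
  [0,0,-13.5],
  [0,0,-14.5],
  [0,0,-15],
  [0,0,-15],
  [0,0,-15],
], roll=[0,0,0,0,0,0,0,0,0,0,0,0,0,0])

```text
time: 6.6
position: [0.4529, 0.0228, 0.235]
tool_rot: [-0.554, -3.091, 0.001]
ft_force: [0.2, -0.2, -1.0]
grip_width: 0.112
grip_force: 29.9
```

```bash
python3 - <<'E'
from h import *
s=monitor.get_state();print(s['time'],s['position'],s['ft_force'],s['torque'],s['grip_width'])
R=Ro.from_rotvec(s['tool_rot']).as_matrix();print(R.round(3),np.degrees(np.arctan2(R[1,0],R[0,0])))
print(totool([.4823,.2742,.2365],s))
im=cams.get_image('scene')[:,:,::-1]
w=cams.get_image('wrist')[:,:,::-1]
a=cv2.resize(im[140:280,220:370],None,fx=2.6,fy=2.6,interpolation=2);b=cv2.resize(w[40:280,60:480],(a.shape[0]*420//240,a.shape[0]))[:,:400]
cv2.imwrite('pics/l1.png',cv2.hconcat([a,b]))
E
```

```text
6.6 [0.4528667  0.02283338 0.2350146 ] [ 0.21959082 -0.18192116 -0.9550194 ] [ 0.04166968 -0.02774325 -0.02520175] 0.11182866622891764
[[-0.938  0.347 -0.001]
 [ 0.347  0.938 -0.   ]
 [ 0.001 -0.    -1.   ]] 159.67300522925433
[ 5.97199323 24.59366027 -0.1555212 ]
```

View pics/l1.png

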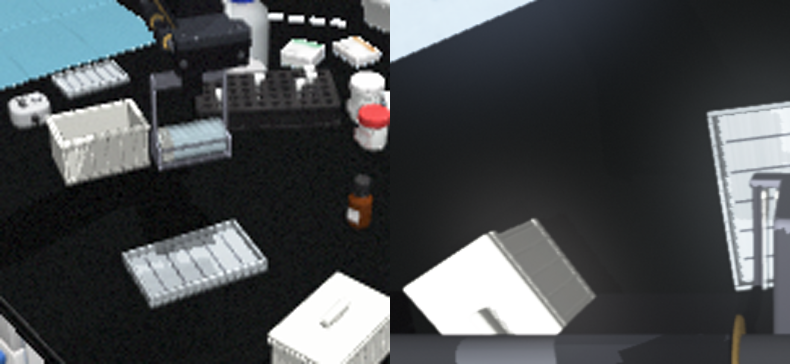

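The carrier is off the tray, hanging upright and level in the gripper. Now I'll carry it over the dish.

>>> move_arm([
  [0.15,0.6,0],
  [0.45,1.8,0],
  [0.85,3.5,0],
  [1.4,5.8,0],
  [2,8.3,0],
  [2.65,10.8,0],
  [3.25,13.3,0],
  [3.85,15.8,0],
  [4.45,18.2,0],
  [4.95,20.4,0],
  [5.4,22.2,0],
  [5.7,23.5,0],
  [5.9,24.3,0],
  [6,24.6,0],
  [6,24.6,0],
  [6,24.6,0],
  [6,24.6,0],
  [6,24.6,0],
], roll=[0,0,-0.01,-0.02,-0.03,-0.04,-0.05,-0.06,-0.068,-0.068,-0.068,-0.068,-0.068,-0.068,-0.068,-0.068,-0.068,-0.068])

```text
time: 8.5
position: [0.4826, 0.2737, 0.2358]
tool_rot: [0.451, 3.109, 0.0]
ft_force: [0.8, -0.6, -0.1]
grip_width: 0.114
grip_force: 29.9
```

```bash
python3 - <<'E'
from h import *
s=monitor.get_state();R=Ro.from_rotvec(s['tool_rot']).as_matrix();print(s['time'],s['position'],s['ft_force'],np.degrees(np.arctan2(R[1,0],R[0,0])),totool([.4823,.2742,.2365],s))
im=cams.get_image('scene')[:,:,::-1];w=cams.get_image('wrist')[:,:,::-1]
cv2.imwrite('pics/o1s.png',im);cv2.imwrite('pics/o1w.png',w)
a=cv2.resize(im[90:230,200:330],None,fx=3,fy=3,interpolation=2);b=cv2.resize(w[60:270,220:420],(400,420))
cv2.imwrite('pics/o1.png',cv2.hconcat([a,b]))
E
```

```text
8.5 [0.48262471 0.27372834 0.23576715] [ 0.82803289 -0.6069626  -0.07507712] 163.50710841464883 [ 0.0445064   0.03602001 -0.07329027]
```

View pics/o1.png

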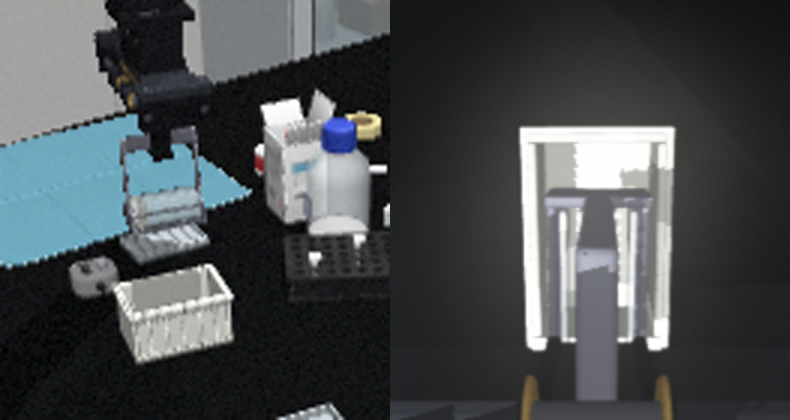

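The wrist view shows the bar and carrier centred in the dish mouth: bar column about 597, dish centre about 598, and parallel. Now I'll dip it 14 cm, which puts the underside at about z = 14 mm.

>>> move_arm([
  [0,0,0.3],
  [0,0,1],
  [0,0,2],
  [0,0,3.2],
  [0,0,4.4],
  [0,0,5.6],
  [0,0,6.6],
  [0,0,7.5],
  [0,0,8.4],
  [0,0,9.3],
  [0,0,10.2],
  [0,0,11.1],
  [0,0,12],
  [0,0,12.8],
  [0,0,13.4],
  [0,0,13.8],
  [0,0,14],
  [0,0,14],
  [0,0,14],
  [0,0,14],
], roll=[0,0,0,0,0,0,0,0,0,0,0,0,0,0,0,0,0,0,0,0])

```text
time: 10.6
position: [0.4827, 0.2746, 0.096]
tool_rot: [0.449, 3.109, 0.001]
ft_force: [-0.5, 0.1, -0.8]
grip_width: 0.11
grip_force: 29.9
```

>>> move_arm([
  [0,0,0],
  [0,0,0],
  [0,0,0],
  [0,0,0],
  [0,0,0],
  [0,0,0],
  [0,0,0],
  [0,0,0],
  [0,0,0],
  [0,0,0],
], roll=[0,0,0,0,0,0,0,0,0,0])

```text
time: 11.6
position: [0.4825, 0.2744, 0.0956]
tool_rot: [0.449, 3.109, 0.0]
ft_force: [-0.1, 0.4, -1.7]
grip_width: 0.11
grip_force: 29.9
```

```bash
python3 - <<'E'
from h import *
im=cams.get_image('scene')[:,:,::-1];w=cams.get_image('wrist')[:,:,::-1]
a=cv2.resize(im[110:250,200:330],None,fx=3,fy=3,interpolation=2);b=cv2.resize(w[60:270,220:420],(400,420))
cv2.imwrite('pics/d1.png',cv2.hconcat([a,b]))
E
```

```text
(no output)
```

View pics/d1.png

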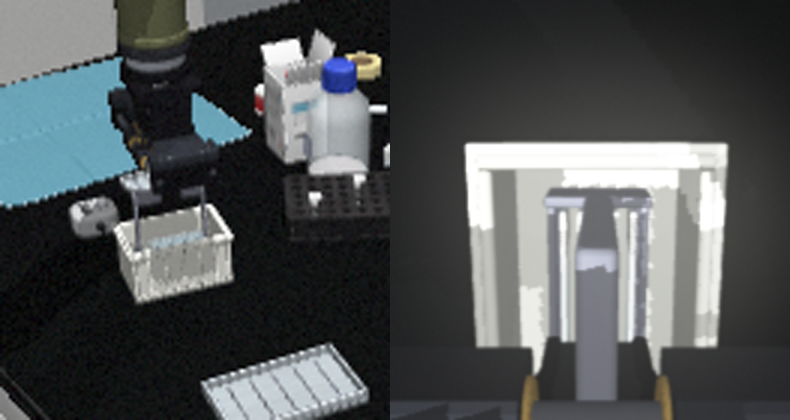

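The carrier sits inside the dish, centred, with the slides below the rim, no contact force and the dish unmoved. I'll raise it 14.1 cm, which puts the underside about 9 cm above the rim, and hold it there.

>>> move_arm([
  [0,0,-0.2],
  [0,0,-0.7],
  [0,0,-1.4],
  [0,0,-2.3],
  [0,0,-3.2],
  [0,0,-4.1],
  [0,0,-5],
  [0,0,-6],
  [0,0,-7.1],
  [0,0,-8.3],
  [0,0,-9.5],
  [0,0,-10.7],
  [0,0,-11.8],
  [0,0,-12.7],
  [0,0,-13.4],
  [0,0,-13.8],
  [0,0,-14],
  [0,0,-14.1],
  [0,0,-14.1],
  [0,0,-14.1],
], roll=[0,0,0,0,0,0,0,0,0,0,0,0,0,0,0,0,0,0,0,0])

```text
time: 13.7
position: [0.4823, 0.2743, 0.2361]
tool_rot: [-0.449, -3.109, 0.001]
ft_force: [0.6, -0.1, -1.0]
grip_width: 0.109
grip_force: 29.9
```

>>> move_arm([
  [0,0,0],
  [0,0,0],
  [0,0,0],
  [0,0,0],
  [0,0,0],
  [0,0,0],
  [0,0,0],
  [0,0,0],
  [0,0,0],
  [0,0,0],
  [0,0,0],
  [0,0,0],
  [0,0,0],
  [0,0,0],
  [0,0,0],
  [0,0,0],
  [0,0,0],
  [0,0,0],
  [0,0,0],
  [0,0,0],
], roll=[0,0,0,0,0,0,0,0,0,0,0,0,0,0,0,0,0,0,0,0])

```text
time: 15.7
position: [0.4825, 0.2744, 0.2366]
tool_rot: [0.449, 3.109, 0.0]
ft_force: [0.8, 0.1, -1.3]
grip_width: 0.107
grip_force: 29.9
```

>>> move_arm([
  [0,0,0],
  [0,0,0],
  [0,0,0],
  [0,0,0],
  [0,0,0],
  [0,0,0],
  [0,0,0],
  [0,0,0],
  [0,0,0],
  [0,0,0],
  [0,0,0],
  [0,0,0],
  [0,0,0],
  [0,0,0],
  [0,0,0],
  [0,0,0],
  [0,0,0],
  [0,0,0],
  [0,0,0],
  [0,0,0],
], roll=[0,0,0,0,0,0,0,0,0,0,0,0,0,0,0,0,0,0,0,0])

```text
time: 17.7
position: [0.4825, 0.2744, 0.2366]
tool_rot: [0.449, 3.109, 0.0]
ft_force: [0.5, -1.2, -1.3]
grip_width: 0.111
grip_force: 29.9
```

```bash
python3 - <<'E'
from h import *
im=cams.get_image('scene')[:,:,::-1];w=cams.get_image('wrist')[:,:,::-1]
for a,n in((im,'o1s'),(w,'o1w')):
    d=cv2.absdiff(cv2.medianBlur(a.copy(),3),cv2.medianBlur(cv2.imread(f'pics/{n}.png'),3)).max(2);print((d>60).sum())
a=cv2.resize(im[90:230,200:330],None,fx=3,fy=3,interpolation=2);b=cv2.resize(w[60:270,220:420],(400,420))
cv2.imwrite('pics/f1.png',cv2.hconcat([a,b]))
E
```

```text
95
553
```

View pics/f1.png

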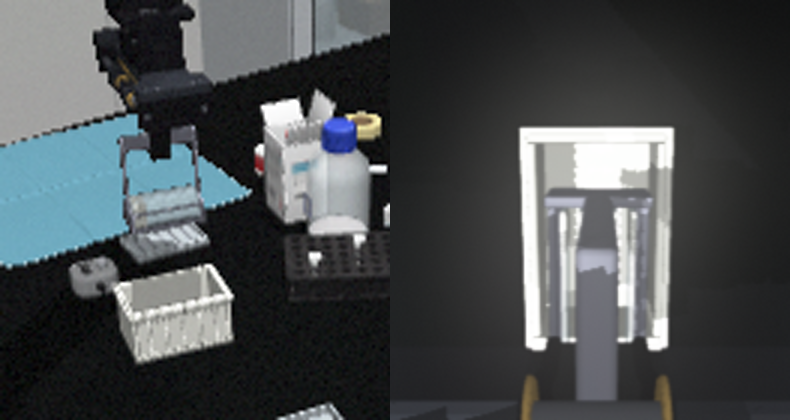

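The carrier is held centred and level over the unmoved dish (bar column about 597, dish centre about 597), and it has been still for 4 s.

```bash
python3 -c "
from bench import workorder
print(workorder.close_job())"
```

```text
the job is handed in; nothing more can be done
None
```

The carrier was lifted off the tray, dipped into the open dish with its slides below the rim, and held level and centred about 9 cm above the rim for 4 s; I handed the job in with it still held there (result not reported).

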